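# Slide the routing template onto the jig pins

## Task

Two plywood routing templates lie on the jig, one on each raised board. Take the one whose two holes are as far apart as the two steel pins, slide it across into the sunken bed until it drops flat over both pins, and let go of it. Slide it, keeping it low over the jig instead of lifting it away, and leave the other template where it lies.

Things in the scene. Friction and masses are not known exactly. Their poses are not given: they have to be found in the camera images.
- wide_template: Template to use: plywood plate 170 (its x) x 90 (y) x 9 mm, 0.16 kg, two 31 mm through holes 120 mm apart at x = +-60, near its short ends. Wooden grip block on its middle, 40 (x) x 24 mm (y), top 59 mm above the underside: pinch across y from above. Origin: centre of underside, z up. Fits either way round. Starts on either raised board, within 15 degrees of the jig's yaw.
- narrow_template: Wrong template: same plate, grip block, origin and axes, but its two 31 mm holes are only 78 mm apart, close by the grip block (x = +-39 mm). It lies loose on the jig's other raised board and must stay there.
- jig: Fixed jig: dark base 300 (x, -130 to +170) x 400 (y) x 9 mm, grey-faced boards along both y sides (|y| 65 to 200 mm), tops 27 mm above the origin, and between them the sunken bed, 130 mm wide in y, floor at 9 mm, open at both x ends. Origin: on the bench top midway between the pins, z up. Loose offcuts up to 24 mm tall lie on the boards beyond x = +130 mm.
- pins (a point): Point on the bed's floor midway between the two upright steel pins, which stand at +-60 mm along its x (the jig's x). Each pin is 18 mm thick at the foot, tapering from 4 mm up to a 6 mm tip 17 mm above the floor, just under the raised boards' level. A template dropped home has its origin at this point.
There are look-alikes about, which are no part of the job. Leave any green look-alike of the wide_template alone.

How it is judged (in metres and radians):
At the end, for the whole second after the job is handed in: The wide-holed template lies flat (3 degrees) and at rest on the bed's floor, within 4 mm of fully down, centre within 12 mm of the middle of the pins, length within 10 degrees of the line of the pins. The other template is within 30 mm of where it began (horizontal distance between wide_template and jig below 0.012 m and z of wide_template in the frame of jig below 0.013 m and angle between the x axis of wide_template and the x axis of jig, either way round below 0.18 rad and angle between wide_template's own z axis and vertical below 0.06 rad and linear speed of wide_template below 0.02 m/s and distance of narrow_template from where it was at the start of the episode below 0.03 m); the robot touches nothing.
It fails at once if the template was lifted more than 40 mm above the raised boards instead of being slid across (z of wide_template in the frame of jig above 0.067 m).
It fails at once if the other template was pushed more than 30 mm from its place (distance of narrow_template from where it was at the start of the episode above 0.03 m).
It also fails if it takes over 32 s, if anything falls off the work surface, if the arm or the gripper's body presses on something with over 40 N, if the wrist force passes 120 N, or if a joint passes its speed limit or range.

## Robot

A 6-joint arm with a two-finger parallel gripper is mounted at the origin on the work surface. World frame = base frame: x ahead of the robot, y to its left, z up, the work surface at z = 0. Lengths are in m, angles in degrees, forces in N, time in s.
With the tool pointing down it reaches from about 0.25 to 0.725 m from the base axis. Payload 9.7 kg.
Tool frame: the origin (TCP) lies midway between the tips of the shut fingers; the grasp point (between the pads) lies 19 mm behind it; z points along the fingers, x is the direction in which the jaws open and shut, and the axes are right-handed (so a half turn about z gives the same grasp; the last joint's range is limited). The gripper opens to 85 mm and grips with 20 to 120 N. Pads are 22 mm wide; open, the fingers measure 114 mm over their backs; the gripper's body (76 mm by 85 mm) begins 54 mm behind the grasp point. The pads swing forward as they close: fully open they stand 13 mm farther back than shut.
Start: joints at [-69.099, 4.979, 10.078, 95.1, 0, 90], TCP at [0.196, -0.514, 0.231] pointing down, gripper open.
Joint ranges: [-179.16, 179.16], [-48.56, 103.87], [-65.8, 70.77], [-126.05, 130.52], [-82.76, 87.17], [-180, 180]. Speed limits (degrees/s): [127.2, 127.2, 147.25, 180, 180, 180].

## Interface

Orientations are given as [roll, pitch, yaw] about the fixed x, y, z axes, in that order (R = Rz(yaw) Ry(pitch) Rx(roll)).
In Python, from workcell import sensors, camera, get_calibration, bot, recognise, place_of gives the robot as it stands. The module is installed in compiled form; this text tells all that it offers.
- The arm moves only by the tool send_rows, never from a script. Its argument "plan" is a list of rows, each a list of 3 entries, a list of its own where there are three numbers: the shift along the tool's x, y, z normalised to -1 to 1, where 1 is 0.3 m, then the turn, a rotation vector about the tool's x, y, z normalised to -1 to 1, where 1 is pi rad, then the closure, from -1 (fully open) to 1 (shut). In form: [[[x, y, z], [rx, ry, rz], claw], ...]. A call has 1 to 10 rows; each row is the pose to reach, as a shift and turn from the pose commanded when the call began, along the tool's axes at that moment, turning the shorter way round; what a row does not reach only later rows make up. A row lasts 1/10 s, in which the tool goes at most 50 mm and 8.59 degrees, less where a joint would pass 70% of its speed; a pose out of reach is approached as far as the arm can. A call with a number of a shift or a turn outside -1 to 1 is refused whole. A call with a gripper value outside its range is refused whole. The fingers move at their own pace and stop on an object; "force" is the grip in N (left out, the last holds). Time passes only in rows, so rows that repeat a pose let the fingers close. It gives the time, the measured TCP pose, the force and the opening at its end, in the units of the state.
- sensors.get_obs(): the state, without advancing time (a new reading comes with each control period).
- camera(name): name is "scene" or "top"; returns the picture (480x640x3 uint8, blue, green, red); there is no depth.
- get_calibration(name): a dict with "fx", "fy", "cx", "cy" (pixels), "R" (3x3) and "t" (3): a world point X has camera coordinates R X + t. Camera axes: x right, y down, z forward; pixel columns grow to the right and rows downward; lengths in m; the calibration is good to about 2 mm. A picture is of the moment at which its call begins. get_calibration takes no time and is no camera call.
- bot.job_done(): hands the job in, once; it reports no verdict.
Trained networks look in the newest picture that a camera, given by its name, has taken for a name from the list of things; names that differ only in an ending like _2 or _b are one class to them, and where a whole thing is asked for, a point or a joint stands for the part that bears it (a point fixed in the world has none). Each returns a list of dicts, best first, with "p" (0 to 1); they miss things now and then, are a little off and sometimes report something else, mostly with a low value. They report only what shows in the picture. A call takes as long as a camera call. They do not tell look-alikes from the thing itself.
- recognise(label, camera): "point" ([column, row] in pixels, amid what is visible of it).
- place_of(label, camera): "point" ([column, row] in pixels: a listed point, or the origin of a listed thing).
The state is a dict: "time": time; "q": joint angles; "qd": joint speeds; "joint_efforts": joint torques, N m; "ee_pos": TCP position; "tcp_rot": TCP orientation; "wrist_force": force on the tool from outside, world axes, zero at the start; "torque": the same for the moment, N m; "opening": finger opening in m.
Only numpy, scipy, OpenCV 4.12 (cv2) and the standard library are available. Lean on these libraries where they do the work, as an engineer would, in place of code of your own. Each camera call takes 0.05 s, during which the arm holds its last target. There are 200 camera calls.

## Working session

There is one attempt and no reset: what is moved stays moved. The work goes in short steps, Python scripts to look and compute and a tool call to move; the robot and the scene stay as the last step left them, time stands still between calls to the robot, and variables do not carry over. Pictures are saved under pics/ and viewed, on a budget of 10 in all, crops included, one or two more only if the job needs it, and the job is handed in when it is done.

Besides the shell and the picture viewer there is one more tool, called after "Request:" by a JSON object that holds its "op" and its "data". send_rows: Moves the arm, as the interface text tells. Scaled input: -1 to 1 covers 0.3 m each way for a shift and pi rad each way for a turn. Its arguments: {"type":"object","properties":{"plan":{"type":"array"},"force":{"type":"number"}},"required":["plan"]}

```bash
mkdir -p pics; python3 - <<'E'
from workcell import *
import cv2
for n in("scene","top"):
    im=camera(n);cv2.imwrite(f"pics/{n}0.png",im)
    c=get_calibration(n);print(n,c)
    for l in("wide_template","narrow_template","jig","pins"):
        print(l,[(r["p"],r["point"]) for r in place_of(l,n)][:4])
print(sensors.get_obs())
E
```

```text
scene {'fx': 596.3120787979483, 'fy': 596.3120787979483, 'cx': 318.6609536162332, 'cy': 237.31007394943938, 'R': array([[ 0.73460613,  0.67849295,  0.00107505],
       [ 0.45877341, -0.49554659, -0.7375368 ],
       [-0.49988078,  0.54229226, -0.67530609]]), 't': array([-0.40421936, -0.15362697,  1.27425673])}
wide_template [(0.79, [228.9, 343.7]), (0.66, [356.2, 182.4])]
narrow_template [(0.76, [341.8, 253.3])]
jig [(0.59, [290.7, 309.3])]
pins [(0.97, [289.8, 308.7])]
top {'fx': 609.9263806540982, 'fy': 609.9263806540982, 'cx': 326.0192191054716, 'cy': 237.38951060969222, 'R': array([[-0.01763493, -0.99983902,  0.00330787],
       [-0.97931436,  0.01660574, -0.20166216],
       [ 0.20157476, -0.00679574, -0.97944956]]), 't': array([0.06075905, 0.48773617, 0.92802279])}
wide_template [(0.96, [467.8, 211.9]), (0.9, [187.5, 299.5])]
narrow_template [(0.66, [305.7, 216.8])]
jig [(0.65, [388.9, 214.9])]
pins [(0.95, [391.8, 212.2]), (0.61, [386.2, 214.7])]
{'time': 0.5, 'q': array([-6.90984375e+01,  4.97948137e+00,  1.00728875e+01,  9.50990363e+01,
       -1.09401549e-03,  9.00019884e+01]), 'qd': array([ 0.0304234 , -0.05453405, -0.09465697,  0.06047644, -0.07438751,
       -0.01093739]), 'joint_efforts': array([ 2.89239097e-04, -5.19644988e+01,  4.64547443e+01,  1.60546875e-03,
        1.25227930e-05, -6.35916109e-06]), 'ee_pos': array([ 0.1962036 , -0.51377965,  0.23123082]), 'tcp_rot': array([ 1.79998906e+02,  5.63012243e-03, -6.91004259e+01]), 'wrist_force': array([ 0.68338934, -0.75457764, -0.70459191]), 'torque': array([-0.05095289, -0.05049234,  0.03839972]), 'opening': 0.08541731551672573}
```

View pics/top0.png

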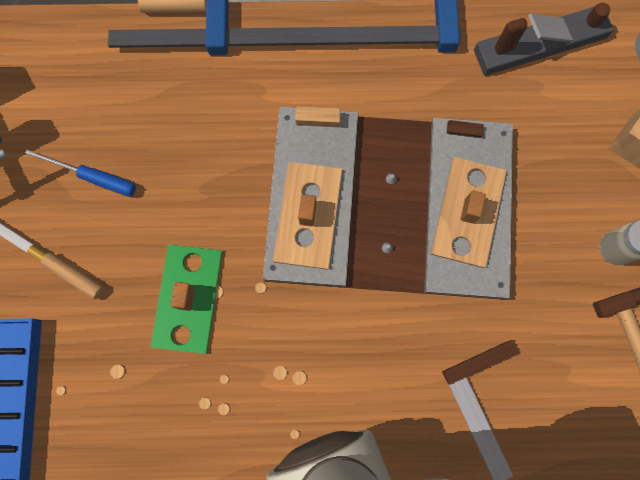

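View pics/scene0.png

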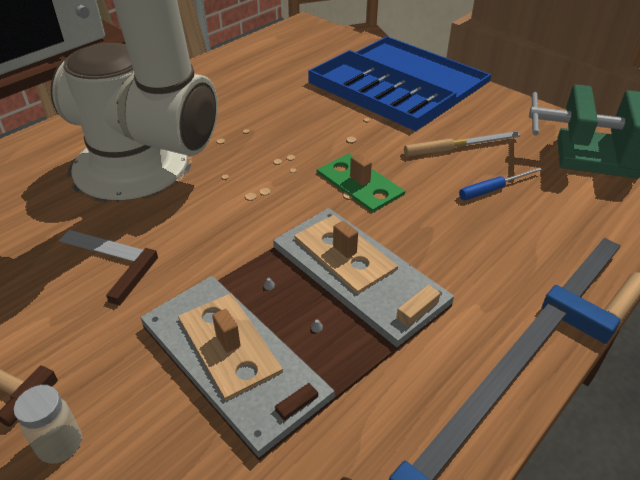

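Candidates in the top view are the right wooden template (468,212) with holes about 71 px apart, the left wooden one (306,217) with holes about 47 px apart, and the green look-alike (187,299). The pins at (391,179) and (388,248) are 69 px apart, so I choose the right one. I'll check it in a close crop and measure.

```bash
cat > h.py <<'E'
import numpy as np,cv2
from workcell import *
def ray(n,px,z):
    c=get_calibration(n);R,t=np.array(c["R"]),np.array(c["t"])
    d=R.T@[(px[0]-c["cx"])/c["fx"],(px[1]-c["cy"])/c["fy"],1];o=-R.T@t
    return o+d*(z-o[2])/d[2]
E
python3 - <<'E'
from h import *
im=cv2.imread("pics/top0.png");x0,y0=420,110
hsv=cv2.cvtColor(im,cv2.COLOR_BGR2HSV)
m=((hsv[...,1]<70)&(hsv[...,2]>30)).astype(np.uint8)
n,l,s,c=cv2.connectedComponentsWithStats(m)
for i in range(1,n):
    if 25<s[i,4]<500 and 260<c[i,0]<520 and 100<c[i,1]<300:
        z=.026 if 360<c[i,0]<420 else .036
        print(s[i],c[i].round(1),ray("top",c[i],z).round(4))
p=((hsv[...,1]>=80)&(hsv[...,2]>150)).astype(np.uint8)
n,l,s,c=cv2.connectedComponentsWithStats(p)
for i in range(1,n):
    if s[i,4]>1500 and 430<c[i,0]<520 and 150<c[i,1]<270:
        r=cv2.minAreaRect(np.argwhere(l==i)[:,::-1].astype(np.float32));print(r)
        b=cv2.boxPoints(r);w=[ray("top",q,.036) for q in b];print(np.round(w,4),np.mean(w,0))
crop=cv2.resize(im[y0-5:305,260:520],None,fx=3,fy=3,interpolation=cv2.INTER_CUBIC);cv2.imwrite("pics/crop1.png",crop)
E
```

```text
[468 170  17  16 221] [475.9 177.6] [ 0.5887 -0.1985  0.036 ]
[386 174  11  10  93] [390.9 178.5] [ 0.5926 -0.0583  0.026 ]
[302 184  18  15 173] [311.3 190.1] [0.5716 0.0751 0.036 ]
[296 229  18  18 252] [304.3 237.5] [0.4919 0.0875 0.036 ]
[452 237  18  18 245] [460.8 246. ] [ 0.4736 -0.1661  0.036 ]
[382 243  11  10  97] [386.9 247.5] [ 0.4749 -0.0473  0.026 ]
((468.94940185546875, 211.71908569335938), (56.73955535888672, 100.3623046875), 12.994616508483887)
[[ 0.4608 -0.1155  0.036 ]
 [ 0.6261 -0.1619  0.036 ]
 [ 0.6023 -0.2527  0.036 ]
 [ 0.4385 -0.2035  0.036 ]] [ 0.53193809 -0.18337945  0.036     ]
```

View pics/crop1.png

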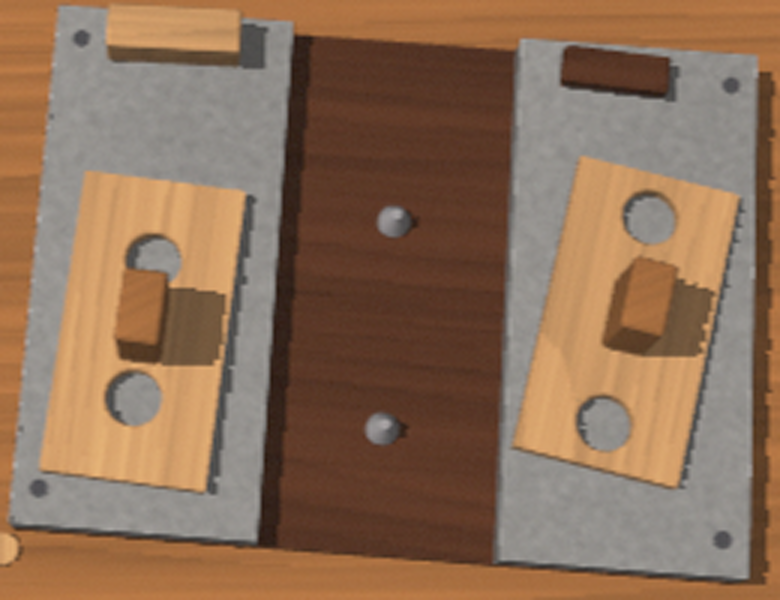

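The crop shows the right template's holes at its ends. They measure 119.6 mm apart, against about 118 mm for the pins and 80 mm for the left template, so it is the wide one. It is centred near (0.531, -0.182) with yaw -15.7°. The pin middle is near (0.534, -0.053) and the jig yaw is -5.3°.

```bash
cat >> h.py <<'E'
from scipy.spatial.transform import Rotation as Ro
def rel(p,yaw,p0=None,yaw0=None):
    o=sensors.get_obs()
    R0=Ro.from_euler("xyz",o["tcp_rot"] if yaw0 is None else [180,0,yaw0],degrees=True);p0=o["ee_pos"] if p0 is None else p0
    T=Ro.from_euler("xyz",[180,0,yaw],degrees=True)
    print("shift",(R0.inv().apply(np.array(p)-p0)/.3).round(4),"turn",((R0.inv()*T).as_rotvec()/np.pi).round(4))
E
python3 -c "
from h import *
rel([.531,-.182,.2],74.3)"
```

```text
shift [-0.6351 -1.4371  0.1041] turn [-0.      0.     -0.7967]
```

Request:
{"op": "send_rows", "data": {"plan": [[[-0.4,-0.95,0.05],[0,0,-0.4],-1],[[-0.4,-0.95,0.05],[0,0,-0.4],-1],[[-0.4,-0.95,0.05],[0,0,-0.4],-1],[[-0.4,-0.95,0.05],[0,0,-0.4],-1],[[-0.4,-0.95,0.05],[0,0,-0.4],-1],[[-0.4,-0.95,0.05],[0,0,-0.4],-1],[[-0.4,-0.95,0.05],[0,0,-0.4],-1],[[-0.4,-0.95,0.05],[0,0,-0.4],-1],[[-0.4,-0.95,0.05],[0,0,-0.4],-1],[[-0.4,-0.95,0.05],[0,0,-0.4],-1]]}}

```text
time: 1.5
ee_pos: [0.4198, -0.2998, 0.2163]
tcp_rot: [180.0, -0.0, 3.0]
wrist_force: [-1.0, 0.1, -0.4]
opening: 0.0851
```

```bash
python3 -c "
from h import *
print(sensors.get_obs()['q'].round(1));rel([.531,-.182,.15],74.3)"
```

```text
[-35.5  -0.    3.2  93.3  -0.   51.5]
shift [ 0.3905 -0.373   0.221 ] turn [ 0.     -0.     -0.3963]
```

Request:
{"op": "send_rows", "data": {"plan": [[[0.39,-0.373,0.22],[0,0,-0.396],-1],[[0.39,-0.373,0.22],[0,0,-0.396],-1],[[0.39,-0.373,0.22],[0,0,-0.396],-1],[[0.39,-0.373,0.22],[0,0,-0.396],-1],[[0.39,-0.373,0.22],[0,0,-0.396],-1],[[0.39,-0.373,0.22],[0,0,-0.396],-1],[[0.39,-0.373,0.22],[0,0,-0.396],-1],[[0.39,-0.373,0.22],[0,0,-0.396],-1],[[0.39,-0.373,0.22],[0,0,-0.396],-1],[[0.39,-0.373,0.22],[0,0,-0.396],-1]]}}

```text
time: 2.5
ee_pos: [0.5308, -0.1825, 0.1503]
tcp_rot: [-180.0, -0.0, 74.1]
wrist_force: [-0.6, -0.5, 0.0]
opening: 0.0853
```

```bash
python3 -c "
from h import *
o=sensors.get_obs();print(o['q'].round(1),o['ee_pos'],o['tcp_rot']);rel([.531,-.182,.048],74.3)
im=camera('scene');cv2.imwrite('pics/s1.png',cv2.resize(im[200:460,100:400],None,fx=2.3,fy=2.3))"
```

```text
[-19.    5.6   1.8  86.2   0.   -3.1] [ 0.5307601  -0.18253717  0.15027055] [-1.79998905e+02 -1.38854616e-03  7.40781000e+01]
shift [1.900e-03 3.000e-04 3.409e-01] turn [-0.     -0.     -0.0012]
```

View pics/s1.png

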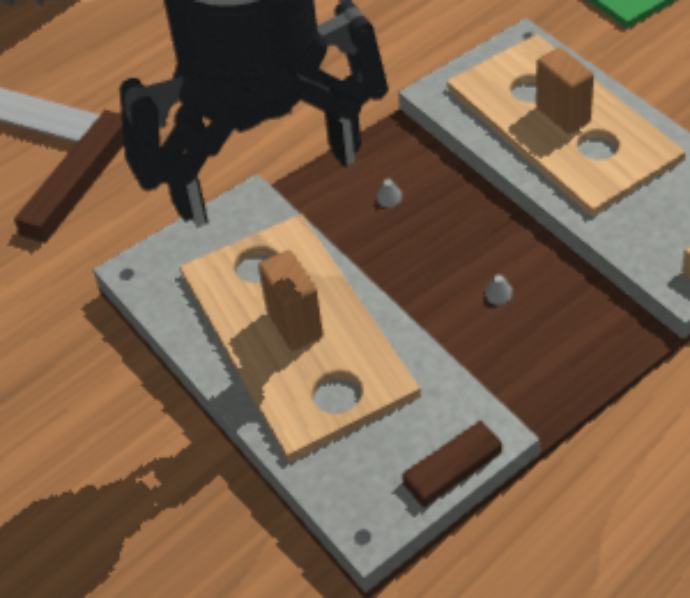

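The open fingers straddle the grip block at (290,300) in the crop, in line with it. I'll go down and close.

Request:
{"op": "send_rows", "data": {"plan": [[[0,0,0.1],[0,0,0],-1],[[0,0,0.2],[0,0,0],-1],[[0,0,0.28],[0,0,0],-1],[[0,0,0.32],[0,0,0],-1],[[0,0,0.34],[0,0,0],-1],[[0,0,0.34],[0,0,0],1],[[0,0,0.34],[0,0,0],1],[[0,0,0.34],[0,0,0],1],[[0,0,0.34],[0,0,0],1],[[0,0,0.34],[0,0,0],1]], "force": 50}}

```text
time: 3.55
ee_pos: [0.5313, -0.1826, 0.0492]
tcp_rot: [179.9, 0.0, 74.2]
wrist_force: [-1.8, 0.2, 4.6]
opening: 0.0233
```

```bash
python3 - <<'E'
from h import *
o=sensors.get_obs();print(o['ee_pos'],o['tcp_rot'],o['wrist_force'],o['opening'])
im=camera('top');cv2.imwrite('pics/t2.png',cv2.resize(im[100:310,260:520],None,fx=2.5,fy=2.5))
rel([.5338,-.0528,.051],84.7)
E
```

```text
[ 0.53131865 -0.18257456  0.04921668] [1.79914406e+02 1.26757667e-02 7.41742002e+01] [-1.78408972  0.21737394  4.60414552] 0.023323128145315047
shift [ 0.4184 -0.11   -0.0061] turn [ 0.0005  0.0001 -0.0585]
```

View pics/t2.png

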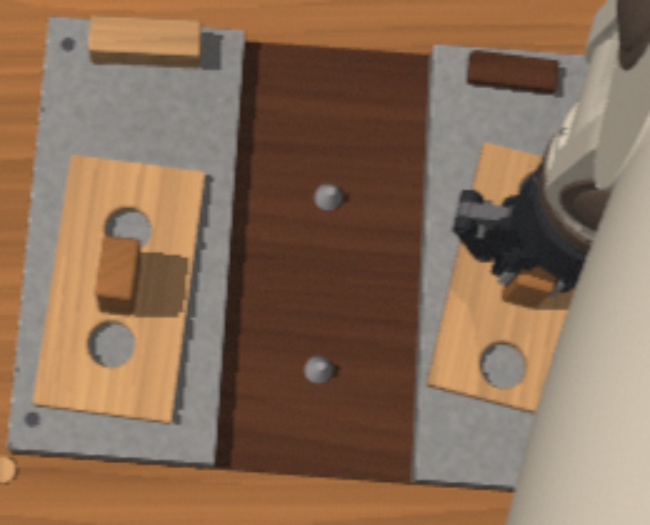

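The block is gripped (opening 23.3 mm). I'll slide it across about 3 mm above the board to clear the edge.

Request:
{"op": "send_rows", "data": {"plan": [[[0,0,-0.01],[0,0,0],1],[[0.04,-0.01,-0.01],[0,0,-0.005],1],[[0.1,-0.025,-0.01],[0,0,-0.015],1],[[0.17,-0.045,-0.01],[0,0,-0.025],1],[[0.24,-0.063,-0.01],[0,0,-0.035],1],[[0.31,-0.082,-0.01],[0,0,-0.045],1],[[0.37,-0.097,-0.01],[0,0,-0.055],1],[[0.405,-0.107,-0.01],[0,0,-0.0585],1],[[0.418,-0.11,-0.01],[0,0,-0.0585],1],[[0.418,-0.11,-0.01],[0,0,-0.0585],1]]}}

```text
time: 4.6
ee_pos: [0.5332, -0.0523, 0.0512]
tcp_rot: [-180.0, 0.0, 84.7]
wrist_force: [-0.1, 0.1, -1.5]
opening: 0.0235
```

```bash
python3 - <<'E'
from h import *
o=sensors.get_obs();print(o['ee_pos'],o['tcp_rot'],o['wrist_force'],o['opening'])
im=camera('top')
cv2.imwrite('pics/t3.png',cv2.resize(im[100:310,260:520],None,fx=2.5,fy=2.5))
im=camera('scene')
cv2.imwrite('pics/s3.png',cv2.resize(im[200:420,160:440],None,fx=2.7,fy=2.7))
E
```

```text
[ 0.53319119 -0.05232077  0.05118617] [-1.79988766e+02  5.80694440e-03  8.47269903e+01] [-0.14924656  0.14347227 -1.53490553] 0.023522741150649576
```

View pics/t3.png

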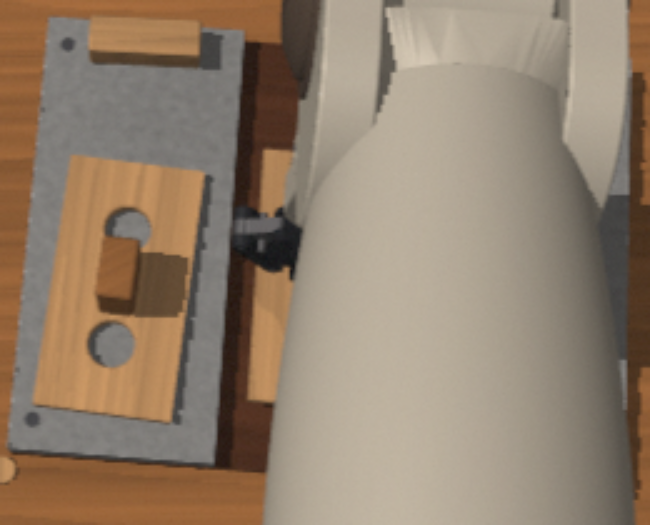

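View pics/s3.png

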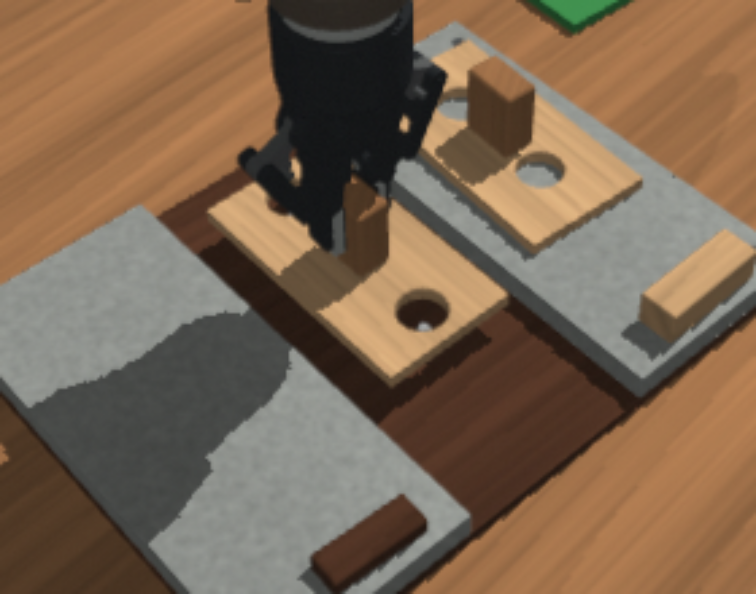

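The template sits over the bed. The far hole is at crop (422,311) and the pin tip shows in it at (424,327). I'll compare their world positions.

```bash
python3 - <<'E'
from h import *
f=lambda u,v:(160+u/2.7,200+v/2.7)
print(ray("scene",f(422,311),.038),ray("scene",f(424,325),.026))
im=cv2.imread("pics/scene0.png");m=(cv2.cvtColor(im,cv2.COLOR_BGR2HSV)[...,1]<70).astype(np.uint8)
n,l,s,c=cv2.connectedComponentsWithStats(m)
for i in range(1,n):
    if 20<s[i,4]<900 and 150<c[i,0]<340 and 260<c[i,1]<400: print(s[i],c[i],ray("scene",c[i],.021),ray("scene",(c[i][0],s[i][1]),.0255),ray("scene",c[i],.034))
rel([.5338,-.0528,.033],84.7)
E
```

```text
[ 0.59709529 -0.05615131  0.038     ] [ 0.59816762 -0.05564105  0.026     ]
[264 278  11  12 103] [268.75728155 284.21359223] [ 0.48397126 -0.05047461  0.021     ] [ 0.47696033 -0.04342028  0.0255    ] [ 0.49328197 -0.05838962  0.034     ]
[202 311  15  12 112] [208.55357143 316.42857143] [ 0.46445917 -0.16284702  0.021     ] [ 0.45916946 -0.15776898  0.0255    ] [ 0.47411896 -0.16875164  0.034     ]
[311 319  12  14 119] [316.47058824 326.07563025] [ 0.60244669 -0.06155398  0.021     ] [ 0.59536942 -0.05392364  0.0255    ] [ 0.60963781 -0.06927079  0.034     ]
[236 365  21  15 242] [246.12396694 371.88429752] [ 0.58517821 -0.1925893   0.021     ] [ 0.57892809 -0.18644235  0.0255    ] [ 0.59267828 -0.19796181  0.034     ]
shift [0.0012 0.0018 0.0607] turn [-0.      0.0001 -0.0001]
```

Hole and pin agree within about 1–2 mm, well inside the 6.5 mm clearance. I'll lower it.

Request:
{"op": "send_rows", "data": {"plan": [[[0,0,0.01],[0,0,0],1],[[0,0,0.02],[0,0,0],1],[[0,0,0.03],[0,0,0],1],[[0,0,0.04],[0,0,0],1],[[0,0,0.05],[0,0,0],1],[[0,0,0.06],[0,0,0],1],[[0,0,0.064],[0,0,0],1],[[0,0,0.064],[0,0,0],1]]}}

```text
time: 5.5
ee_pos: [0.5332, -0.0527, 0.0319]
tcp_rot: [-180.0, 0.0, 84.7]
wrist_force: [-0.2, 0.0, -2.0]
opening: 0.0234
```

Request:
{"op": "send_rows", "data": {"plan": [[[0,0,0.003],[0,0,0],1],[[0,0,0.003],[0,0,0],-1],[[0,0,0.003],[0,0,0],-1],[[0,0,0.003],[0,0,0],-1],[[0,0,0.003],[0,0,0],-1],[[0,0,0.003],[0,0,0],-1],[[0,0,-0.06],[0,0,0],-1],[[0,0,-0.16],[0,0,0],-1],[[0,0,-0.3],[0,0,0],-1],[[0,0,-0.45],[0,0,0],-1]]}}

```text
time: 6.5
ee_pos: [0.5327, -0.0526, 0.1679]
tcp_rot: [-179.9, 0.0, 84.7]
wrist_force: [1.1, -0.1, -0.1]
opening: 0.0855
```

Request:
{"op": "send_rows", "data": {"plan": [[[0,0.15,-0.05],[0,0,0],-1],[[0,0.3,-0.1],[0,0,0],-1],[[0,0.45,-0.1],[0,0,0],-1],[[0,0.6,-0.1],[0,0,0],-1],[[0,0.6,-0.1],[0,0,0],-1]]}}

```text
time: 7.0
ee_pos: [0.7169, -0.0697, 0.1896]
tcp_rot: [-179.6, -0.0, 84.7]
wrist_force: [0.1, 0.4, -1.3]
opening: 0.0855
```

```bash
python3 - <<'E'
from h import *
im=camera('top');a=im[100:310,260:520]
b=camera('scene')[200:420,160:440]
h=cv2.cvtColor(im,cv2.COLOR_BGR2HSV)
p=((h[...,1]>=80)&(h[...,2]>150)).astype(np.uint8)
n,l,s,c=cv2.connectedComponentsWithStats(p)
for i in range(1,n):
    if s[i,4]>1500 and 270<c[i,0]<520 and 150<c[i,1]<270:
        r=cv2.minAreaRect(np.argwhere(l==i)[:,::-1].astype(np.float32))
        w=[ray("top",q,.018) for q in cv2.boxPoints(r)];print(np.round(w,4),np.mean(w,0))
cv2.imwrite('pics/f.png',np.hstack([cv2.resize(x,(400,360)) for x in(a,b)]))
E
```

```text
[[0.4575 0.1407 0.018 ]
 [0.6292 0.1175 0.018 ]
 [0.6143 0.0242 0.018 ]
 [0.4435 0.0504 0.018 ]] [0.53612644 0.08321475 0.018     ]
```

View pics/f.png

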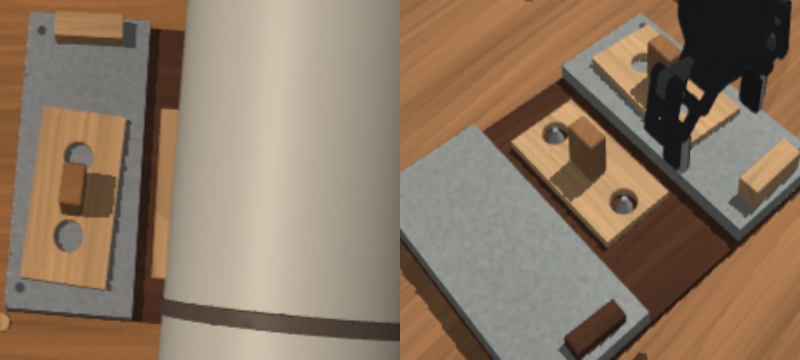

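The right half shows the template flat in the bed, with a pin showing in each hole at (555,132) and (623,202). The other template has not moved, and the gripper hangs clear in the air. I'll hand in.

```bash
python3 -c "
from workcell import *
print(bot.job_done())"
```

```text
the job is handed in; nothing more can be done
None
```

The wide-holed template (holes measured about 119.6 mm apart) is in the sunken bed over both pins, let go, and the job is handed in at about 7 s.

I gripped its block, slid it across about 3 mm above the board, and turned it about 10° to line up with the pins. Then I lowered it to about 1 mm above the floor, opened the gripper and backed off.

- **Last checks:** the scene picture shows the template lying flat with a pin in each hole. The other template looks unmoved, and the gripper is touching nothing. Before lowering, the visible hole and pin agreed to about 1–2 mm, and the wrist force stayed under 5 N at each reading.
- **Not checked:** the top camera's view of the bed was hidden by the arm at the end. The seated position is therefore judged from the scene picture and the tool pose (0.533, -0.053), against a pin middle of about (0.534, -0.053), not measured afresh.

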